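# Reset a tripped breaker under a push-latch cover

### The job

One of the two breakers in the small grey distribution box on the desk has tripped: its lever leans towards the box's front, while its neighbour's leans towards the hinge. Press the front of the closed cover so that its push latch lets it pop open, push the tripped lever right over towards the hinge until it stays on (the other breaker must not go off), then swing the cover back down and press it in until it latches and stays shut by itself. Only press and push, with the fingertips or the outside of the fingers: lift nothing, and leave the loose things beside the box where they are.

Things in the scene. Friction and masses are not known exactly. Their poses are not given: they have to be found in the camera images.
- dist_box: grey distribution box screwed to the desk, 154 deep (x) x 144 wide (y) x 68 mm high. Origin at desk level under the recess; x points from its front to its hinge side, y to its left seen from the front, z up. Case from x = -74 to +80 mm. Under the cover an open recess, x -68 to +66, y -66 to +66 mm, its floor 40 mm above the desk.
- latch_housing (a point): fixed point, top of the small dark latch housing (12 x 31 mm) on the recess floor near the front; box coordinates (-56, 0, 52) mm. Axes as the box's. A steel cam plate under the cover, 40 mm long, dips into it when the cover shuts.
- cover_hinge (a point): fixed point on the cover's hinge axis, middle of its width; box coordinates (62, 0, 66) mm. Axes as the box's; the hinge runs along y.
- cover_front (a point): point on the cover's outer (top) face where to press, mid width, 107 mm from the hinge axis, 21 mm from the front edge, among four fine ribs; moves with the cover. Cover: flat plate, 2 to 128 mm from the hinge axis, 128 mm wide, 4 mm thick, inset in the rim and flush with it when shut (68 mm above the desk). Site z = outward normal.
- cover (a joint): cover angle, rad: 0 latched shut; negative pressed in (stop -0.05, 5.4 mm at cover_front); 1.85 fully open, leaning back. Push-push latch: latched, a press of about 2 N past -0.02 and letting go frees it; a spring swings it open in 2 to 3 s if its way is clear. To shut: push it down (2 to 4 N) past -0.03, best to the stop, and let go: it stays at 0. One more press pops it again. 10 N suffices.
- tripped_lever_tip (a point): top of the tripped breaker's dark lever, mid width. Lever 26 mm wide (box y), 5.5 mm thick; pivot along y at box x = 8 mm, 43.5 mm above the desk; top 16 mm from the pivot, 8 mm to the front of it when off, 8 mm to the hinge side when on. It stands in a white face 46 mm above the desk. The breakers sit at box y = +27 and -27 mm, which is which varies. Hidden until the cover opens.
- live_lever_tip (a point): the same point of the other breaker, which is on.
- tripped_lever (a joint): rad: 0 off (leaning to the box's front), 1.0 on (leaning to the hinge). Over-centre: it snaps to whichever end is nearer; about 2 N at its top moves it.
- live_lever (a joint): the same for the other breaker: 1.0 on, 0 off.
- glue_bottle: small white glue bottle standing upright left of the box, diameter 28 mm, 94 mm high; origin under its centre. Loose; leave alone.
- side_cutters: red-handled side cutters lying right of the box, 116 x 46 x 12 mm; loose; leave alone.
- cutter_tube: tiny milling cutter in a clear tube with a square cap, 59 x 13 x 13 mm, lying in front of the box; loose; leave alone.
- battery: block battery, 50 x 26 x 17 mm, lying left of the box; loose; leave alone.

How it is judged (in metres and radians):
On the way, in this order (a step that is already met when the one before it is completed fails the run):
1. the latched cover is pressed in (value of joint cover below -0.006 rad).
2. the cover has popped fully open, nothing of the robot on it (value of joint cover above 1.5 rad and contact force between the arm and cover below 0.3 N), for 0.1 s.
3. the tripped lever is pushed on while the cover stands open (value of joint each of tripped_lever, live_lever above 0.85 rad and value of joint cover above 1.2 rad), for 0.2 s.
4. the cover is swung down and pressed in past flush (value of joint cover below -0.012 rad).
At the end, for the whole second after the job is handed in: The cover is latched shut by itself (joint between -0.006 and 0.015 rad, still), both breaker levers are on (above 0.85 of 1.0 rad), and nothing beside the box was moved more than 20 mm or tipped over (value of joint cover between -0.006 and 0.015 rad and velocity of joint cover between -0.05 and 0.05 rad/s and value of joint each of tripped_lever, live_lever above 0.85 rad); the robot touches nothing.
It fails at once if the breaker that was on is switched off (value of joint live_lever below 0.5 rad).
It fails at once if a loose thing beside the box is lifted, knocked over or moved more than 20 mm (distance of any of glue_bottle, side_cutters, cutter_tube, battery from where it was at the start of the episode above 0.02 m or angle between glue_bottle's own z axis and vertical above 0.5 rad).
It also fails if it takes over 58 s, if anything falls off the work surface, if the arm or the gripper's body presses on something with over 40 N, if the wrist force passes 120 N, or if a joint passes its speed limit or range.

### The arm

A 6-joint arm with a two-finger parallel gripper is mounted at the origin on a cart in front of the work surface, level with it; the furniture and walls round the work are solid. World frame = base frame: x ahead of the robot, y to its left, z up, the work surface at z = 0. Lengths are in m, angles in degrees, forces in N, time in s.
With the tool pointing down it reaches from about 0.3 to 0.85 m from the base axis. Payload 5.4 kg.
Tool frame: the origin (TCP) lies on the centre line of the jaws, within the pads' length; the fingertips stand 14 mm ahead of it and the grasp point (between the pads) lies 5 mm behind it; z points along the fingers, y is the line along which they close (so a half turn about z gives the same grasp; the last joint's range is limited). The gripper opens to 85 mm and grips with 20 to 120 N. Pads are 22 mm wide; open, the fingers measure 114 mm over their backs; the gripper's body (76 mm by 85 mm) begins 54 mm behind the grasp point. The pads swing forward as they close: fully open they stand 13 mm farther back than shut.
Start: joints at [-82.741, 9.076, 91.501, -0, 79.423, -12.038], TCP at [0.19, -0.543, 0.245] pointing down, gripper open.
Joint ranges: [-166.64, 166.64], [-54.1, 131.32], [10.49, 154.53], [-73.88, 253.88], [9.74, 151.15], [-171.62, 171.62]. Speed limits (degrees/s): [147.25, 147.25, 180, 180, 180, 180].

### API

Orientations are given as a 3x3 rotation matrix whose columns are the frame's x, y, z axes.
In Python, from cell import * gives the robot as it stands. The module is installed in compiled form; this text tells all that it offers.
- The arm moves only by the tool jog_arm, never from a script. Its arguments are lists of equal length, an entry for each row: "xyz": the shift along the tool's x, y, z in m, a list of three; "spin": the turn about the tool's z in degrees. In form: {"xyz": [[tx, ty, tz], ...], "spin": [spin, ...]}. A call has exactly 10 rows; each row is the pose to reach, as a shift and turn from the pose commanded when the call began, along the tool's axes at that moment; what a row does not reach only later rows make up. A row lasts 1/12 s, in which the tool goes at most 41.7 mm and 7.16 degrees, less where a joint would pass 70% of its speed; a pose out of reach is approached as far as the arm can. A call with a gripper value outside its range is refused whole. "grip" is the finger opening in m, from 0 to 0.0854, set as the call begins (left out, the last holds). The fingers move at their own pace and stop on an object; "force" is the grip in N (left out, the last holds). Time passes only in rows, so rows that repeat a pose let the fingers close, or fill a call up. It gives the time, the measured TCP pose, the force, the opening and the grip force at its end, in the units of the state.
- state(): the state, without advancing time (a new reading comes with each control period).
- capture(name): name is "side" or "top"; returns (picture, depth): 400x640x3 uint8, red, green, blue; 400x640 float32, m along the optical axis (not along the pixel's ray), 0 where there is no reading.
- get_calibration(name): a dict with "mtx" (3x3 intrinsics, pixels), "k1" (the pictures are not rectified: a ray, as slopes to the right and down, at radius r is drawn at 1 + k1 r^2 times it, then the intrinsics apply), "world_to_cam" (4x4, takes a point from world to camera coordinates). Camera axes: x right, y up, looking along -z (the intrinsics and any distortion apply to the point x, -y, -z); pixel columns grow to the right and rows downward; lengths in m; the calibration is good to about 2 mm. A picture is of the moment at which its call begins. get_calibration takes no time and is no camera call.
- hand_in(): hands the job in; it is judged then, once.
The state is a dict: "clock": time; "qpos": joint angles; "qvel": joint speeds; "joint_efforts": joint torques, N m; "ee_pos": TCP position; "tool_rot": TCP orientation; "force": force on the tool from outside, world axes, zero at the start; "ft_torque": the same for the moment, N m; "gripper_width": opening from 0.0 (shut) to 1.0 (fully open); "grasp_force": force on a finger pad.
Only numpy, scipy, OpenCV 4.12 (cv2) and the standard library are available. Lean on these libraries where they do the work, as an engineer would, in place of code of your own. Each camera call takes 0.05 s, during which the arm holds its last target. There are 200 camera calls.

## Working session

There is one attempt and no reset: what is moved stays moved. The work goes in short steps, Python scripts to look and compute and a tool call to move; the robot and the scene stay as the last step left them, time stands still between calls to the robot, and variables do not carry over. Pictures are saved under pics/ and viewed, at most 10 in all, crops included, and the job is handed in when it is done.

Besides the shell and the picture viewer there is one more tool, called after "Call:" as name(argument=value, ...) on one line, values as JSON. jog_arm: Moves the arm, as the interface text tells. Its arguments: {"type":"object","properties":{"xyz":{"type":"array"},"spin":{"type":"array"},"grip":{"type":"number"},"force":{"type":"number"}},"required":["xyz","spin"]}

```bash
mkdir -p pics; cat > h.py <<'E'
from cell import *
import numpy as np, cv2
def ray(name,u,v):
    c=get_calibration(name);K=np.array(c["mtx"]);T=np.array(c["world_to_cam"]);k=c["k1"]
    a=np.array([(u-K[0,2])/K[0,0],(v-K[1,2])/K[1,1]]);s=a.copy()
    for _ in range(20): s=a/(1+k*(s@s))
    R=T[:3,:3];return -R.T@T[:3,3], R.T@np.array([s[0],-s[1],-1.])
def onz(name,u,v,z):
    o,d=ray(name,u,v);return o+d*(z-o[2])/d[2]
def atd(name,u,v,D):
    o,d=ray(name,u,v);return o+d*D
E
python3 - <<'E'
from h import *
for n in("top","side"):
    p,d=capture(n);cv2.imwrite(f"pics/{n}0.png",p[:,:,::-1]);np.save(n+"0.npy",d)
    c=get_calibration(n);print(n,c["k1"],np.round(c["mtx"],1).tolist(),np.round(np.linalg.inv(c["world_to_cam"]),3).tolist())
s=state();print(s["clock"],s["ee_pos"],np.round(s["tool_rot"],3).tolist(),s["gripper_width"])
E
```

```text
top -0.0029198565672092403 [[452.9, 0.0, 323.6], [0.0, 452.9, 203.1], [0.0, 0.0, 1.0]] [[0.011, 0.996, -0.086, 0.407], [-1.0, 0.008, -0.03, -0.225], [-0.029, 0.086, 0.996, 0.934], [0.0, 0.0, 0.0, 1.0]]
side -0.14472874862777593 [[491.8, 0.0, 326.0], [0.0, 491.8, 199.5], [0.0, 0.0, 1.0]] [[0.985, 0.113, -0.127, 0.366], [-0.17, 0.626, -0.761, -0.982], [-0.006, 0.771, 0.637, 0.7], [0.0, 0.0, 0.0, 1.0]]
0.1 [ 0.18990434 -0.54217243  0.24440455] [[0.944, 0.33, -0.0], [0.33, -0.944, 0.002], [0.0, -0.002, -1.0]] 0.9965421885334238
```

View pics/top0.png

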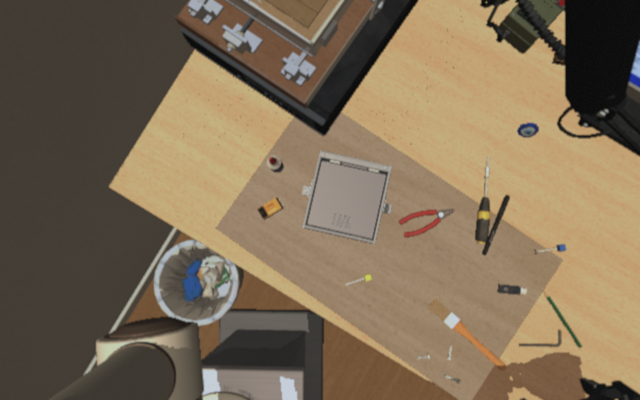

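View pics/side0.png

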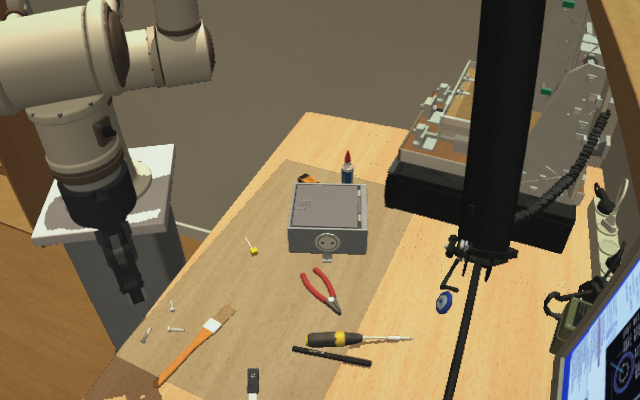

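The top view shows the box with corners at about (321,152), (391,165), (376,243) and (304,231). The hinge is at the top and the ribs are near (341,220). The side view shows the same box at (328,215), with the tall red-capped bottle behind it at (347,165). Next I'll measure the rim using depth.

```bash
cat > t.py <<'E'
from h import *
d=np.load("top0.npy")
P=np.array([[u,v,*atd("top",u,v,d[v,u])] for v in range(145,250) for u in range(295,400) if d[v,u]>0])
m=(P[:,4]>.05)&(P[:,4]<.085)
print(m.sum(),np.median(P[m,4]))
M=np.zeros((400,640),np.uint8);M[P[m,1].astype(int),P[m,0].astype(int)]=255
M=cv2.morphologyEx(M,cv2.MORPH_OPEN,np.ones((9,9)))
cs,_=cv2.findContours(M,0,2);c=max(cs,key=cv2.contourArea)
W=np.array([onz("top",*q[0],.068)[:2] for q in c])
r=cv2.minAreaRect((W*1000).astype(np.float32));b=cv2.boxPoints(r);print(r,b)
for q in [(341,220)]:print(onz("top",*q,.068))
for n,q,z in[("bottle",(274,163),.094),("bat",(270,208),.017),("cap",(368,278),.01),("tube",(347,285),.01)]:print(n,onz("top",*q,z))
E
python3 t.py
```

```text
Traceback (most recent call last):
  File "t.py", line 3, in <module>
    P=np.array([[u,v,*atd("top",u,v,d[v,u])] for v in range(145,250) for u in range(295,400) if d[v,u]>0])
                      ~~~^^^^^^^^^^^^^^^^^^
  File "h.py", line 11, in atd
    o,d=ray(name,u,v);return o+d*D
        ~~~^^^^^^^^^^
  File "h.py", line 4, in ray
    c=get_calibration(name);K=np.array(c["mtx"]);T=np.array(c["world_to_cam"]);k=c["k1"]
ValueError: time passes only in moves, steps and waits
```

```bash
sed -i 's/^def ray/from functools import lru_cache\nget_cal=lru_cache(None)(get_calibration)\ndef ray/; s/c=get_calibration(name)/c=get_cal(name)/' h.py; python3 t.py
```

```text
5824 0.06810823502245189
((498.08831787109375, -244.3590087890625), (127.50762176513672, 145.48594665527344), 78.01217651367188) [[ 413.68982 -291.61346]
 [ 556.003   -321.83145]
 [ 582.4868  -197.10455]
 [ 440.17365 -166.88657]]
[ 0.44920874 -0.23285408  0.068     ]
bottle [ 0.55413442 -0.10579305  0.094     ]
bat [ 0.47483762 -0.08851022  0.017     ]
cap [ 0.33568178 -0.28855309  0.01      ]
tube [ 0.32118295 -0.24639505  0.01      ]
```

```bash
cat >> h.py <<'E'
a=np.radians(-12);BX=np.array([np.cos(a),np.sin(a),0]);BY=np.array([-np.sin(a),np.cos(a),0])
O=np.array([.495,-.243,0])   # box origin
def box(p): q=np.asarray(p)-O; return np.round(np.array([q@BX,q@BY,q[2]])*1000,1)
def tool(boxmm,s):  # shift in tool axes to bring the fingertip to box point (mm)
    t=O+BX*boxmm[0]/1e3+BY*boxmm[1]/1e3+np.array([0,0,boxmm[2]/1e3+.014])
    return np.round(np.array(s["tool_rot"]).T@(t-s["ee_pos"]),4)
E
python3 - <<'E'
from h import *
d=np.load("top0.npy")
for q in [(321,152),(391,165),(376,243),(304,231),(341,220)]:print(box(onz("top",*q,.068)))
B=np.array([box(atd("top",u,v,d[v,u])) for v in range(60,260,2) for u in range(250,460,2) if d[v,u]>0])
m=(B[:,2]>90)&(B[:,0]<300)
for lo in range(90,300,20):
    k=m&(B[:,0]>=lo)&(B[:,0]<lo+20)
    if k.any(): print(lo,B[k,1].min(),B[k,1].max(),B[k,2].max())
s=state();print(tool([-45,0,90],s))
E
```

```text
[73.5 66.6 68. ]
[ 77.4 -70.7  68. ]
[-75.2 -73.8  68. ]
[-82.8  64.9  68. ]
[-46.9   0.4  68. ]
110 70.9 99.1 100.0
130 61.0 146.3 131.3
150 53.2 198.3 132.0
170 46.1 230.7 169.2
190 38.5 227.5 169.4
210 28.4 191.7 155.9
230 20.7 94.3 129.4
250 15.1 56.7 101.4
[ 0.3483 -0.2047  0.1409]
```

Call:
jog_arm(xyz=[[0.035,-0.02,0],[0.07,-0.04,0],[0.105,-0.06,0.01],[0.14,-0.08,0.02],[0.175,-0.1,0.03],[0.21,-0.12,0.05],[0.245,-0.14,0.07],[0.28,-0.16,0.09],[0.315,-0.18,0.11],[0.346,-0.203,0.125]], spin=[4,8,12,16,20,24,28,31,31,31], grip=0)

```text
clock: 0.93
ee_pos: [0.4431, -0.2447, 0.1239]
tool_rot: [[0.979, -0.203, -0.0], [-0.203, -0.979, 0.0], [-0.001, -0.0, -1.0]]
force: [0.8, -1.1, -0.0]
gripper_width: 0.004
grasp_force: 0.0
```

```bash
sed -i 's/radians(-12)/radians(-11)/; s/\.495,-\.243,0/.493,-.244,0/' h.py
python3 - <<'E'
from h import *
s=state();print(s["clock"],s["ee_pos"],s["force"],s["gripper_width"],np.degrees(np.arctan2(s["tool_rot"][1][0],s["tool_rot"][0][0])),tool([-45,0,74],s))
p,d=capture("side");cv2.imwrite("pics/s1.png",cv2.resize(p[150:290,220:440,::-1],None,fx=3,fy=3))
E
```

```text
0.9333 [ 0.44308261 -0.24474772  0.12388531] [ 0.7898981  -1.0902482  -0.04587387] 0.004396422499016735 -11.729293975954821 [ 0.0037 -0.0103  0.0359]
```

View pics/s1.png

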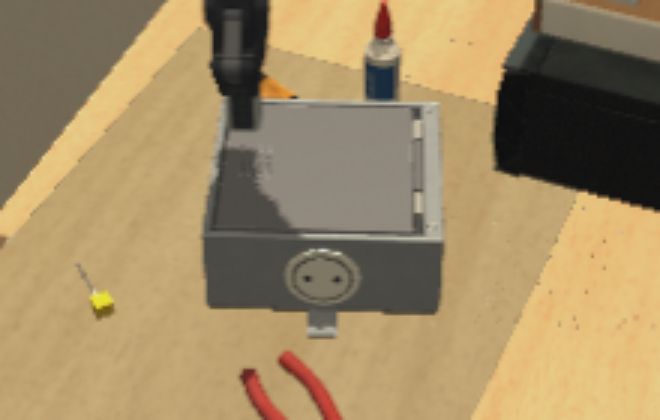

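The gripper is above the cover's front. The ribs are at crop pixel (262,163), just beside the fingertip, and the measured shortfall is only move lag. I'll go down to just above the cover.

Call:
jog_arm(xyz=[[-0.001,-0.001,0.01],[-0.001,-0.001,0.02],[-0.001,-0.001,0.028],[-0.001,-0.001,0.028],[-0.001,-0.001,0.028],[-0.001,-0.001,0.028],[-0.001,-0.001,0.028],[-0.001,-0.001,0.028],[-0.001,-0.001,0.028],[-0.001,-0.001,0.028]], spin=[0,0,0,0,0,0,0,0,0,0])

```text
clock: 1.82
ee_pos: [0.4418, -0.2455, 0.0976]
tool_rot: [[0.979, -0.203, 0.0], [-0.203, -0.979, -0.0], [0.001, 0.0, -1.0]]
force: [0.4, -0.4, -0.5]
gripper_width: 0.001
grasp_force: 0.0
```

```bash
python3 - <<'E'
from h import *
s=state();print(tool([-45,0,68],s),s["force"],box(onz("side",307,204,.068)))
E
```

```text
[ 0.0048 -0.0113  0.0156] [ 0.42917222 -0.40844809 -0.4575549 ] [-41.    2.4  68. ]
```

Call:
jog_arm(xyz=[[0.003,-0.006,0],[0.006,-0.011,0],[0.006,-0.011,0.005],[0.006,-0.011,0.01],[0.006,-0.011,0.014],[0.006,-0.011,0.017],[0.006,-0.011,0.019],[0.006,-0.011,0.019],[0.006,-0.011,0.019],[0.006,-0.011,0.019]], spin=[0,0,0,0,0,0,0,0,0,0])

```text
clock: 2.65
ee_pos: [0.4497, -0.2358, 0.0784]
tool_rot: [[0.979, -0.203, -0.0], [-0.203, -0.979, 0.0], [-0.0, 0.0, -1.0]]
force: [-1.4, 1.1, 1.0]
gripper_width: 0.002
grasp_force: 0.6
```

Call:
jog_arm(xyz=[[0,0,0.001],[0,0,0.002],[0,0,0.002],[0,0,-0.012],[-0.02,0,-0.04],[-0.05,0,-0.07],[-0.085,0,-0.09],[-0.12,0,-0.1],[-0.12,0,-0.1],[-0.12,0,-0.1]], spin=[0,0,0,0,0,0,0,0,0,0])

```text
clock: 3.48
ee_pos: [0.3319, -0.2118, 0.1792]
tool_rot: [[0.979, -0.205, 0.003], [-0.205, -0.979, -0.003], [0.003, 0.002, -1.0]]
force: [0.5, -0.4, -0.0]
gripper_width: -0.0
grasp_force: 0.0
```

Call:
jog_arm(xyz=[[0,0,0],[0,0,0],[0,0,0],[0,0,0],[0,0,0],[0,0,0],[0,0,0],[0,0,0],[0,0,0],[0,0,0]], spin=[0,0,0,0,0,0,0,0,0,0])

```text
clock: 4.32
ee_pos: [0.3323, -0.2114, 0.1783]
tool_rot: [[0.979, -0.203, 0.0], [-0.203, -0.979, -0.0], [0.0, 0.0, -1.0]]
force: [-0.7, 0.3, -0.5]
gripper_width: 0.001
grasp_force: 0.0
```

Call:
jog_arm(xyz=[[0,0,0],[0,0,0],[0,0,0],[0,0,0],[0,0,0],[0,0,0],[0,0,0],[0,0,0],[0,0,0],[0,0,0]], spin=[0,0,0,0,0,0,0,0,0,0])

```text
clock: 5.15
ee_pos: [0.3323, -0.2114, 0.1783]
tool_rot: [[0.979, -0.203, 0.0], [-0.203, -0.979, -0.0], [0.0, 0.0, -1.0]]
force: [-0.2, 0.4, 0.1]
gripper_width: -0.001
grasp_force: 0.0
```

Call:
jog_arm(xyz=[[0,0,0],[0,0,0],[0,0,0],[0,0,0],[0,0,0],[0,0,0],[0,0,0],[0,0,0],[0,0,0],[0,0,0]], spin=[0,0,0,0,0,0,0,0,0,0])

```text
clock: 5.98
ee_pos: [0.3323, -0.2114, 0.1783]
tool_rot: [[0.979, -0.203, 0.0], [-0.203, -0.979, -0.0], [0.0, 0.0, -1.0]]
force: [0.1, -0.0, 0.7]
gripper_width: -0.006
grasp_force: 0.0
```

```bash
python3 - <<'E'
from h import *
s=state();print(s["clock"],s["force"],box(s["ee_pos"]))
a,d=capture("top");b,e=capture("side")
np.save("top1.npy",d);np.save("side1.npy",e)
cv2.imwrite("pics/both1.png",np.vstack([cv2.resize(x,(720,300),interpolation=2) for x in (a[130:255,240:540,::-1],b[120:290,200:608,::-1])]))
E
```

```text
5.9833 [ 0.06464778 -0.0419466   0.73686729] [-164.     1.3  178.3]
```

View pics/both1.png

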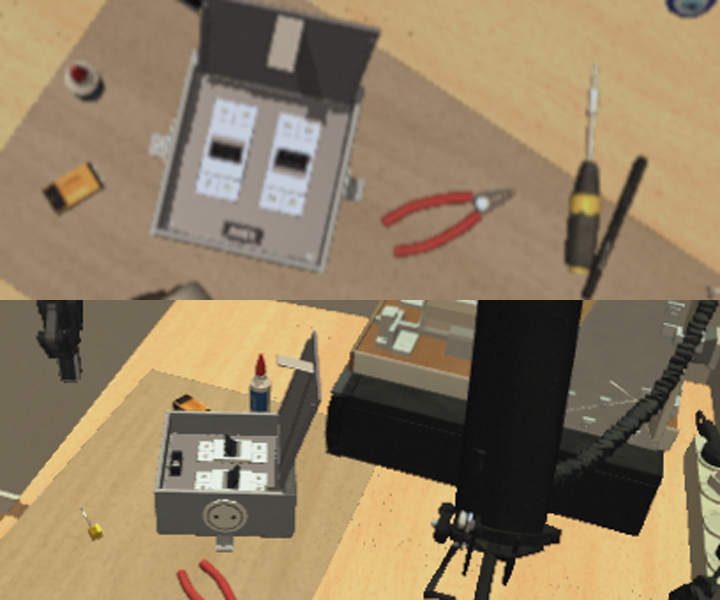

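The cover is standing open. In the crop, the dark levers are at (225,149) and (292,160) in the top view, and the latch housing is at (242,232). Next I'll zoom in on both views and mark where each lever tip would be when off or on.

```bash
python3 - <<'E'
from h import *
print(box(onz("top",240+242/2.4,130+232/2.4,.052)))
def proj(n,b):
    c=get_cal(n);p=O+BX*b[0]/1e3+BY*b[1]/1e3+[0,0,b[2]/1e3]
    T=np.array(c["world_to_cam"]);q=T[:3,:3]@p+T[:3,3];s=np.array([q[0],-q[1]])/-q[2]
    K=np.array(c["mtx"]);s=s*(1+c["k1"]*(s@s));return s*[K[0,0],K[1,1]]+[K[0,2],K[1,2]]
a,_=capture("top");b,_=capture("side");out=[]
for n,im,(x0,y0) in(("top",a,(305,165)),("side",b,(280,180))):
    im=cv2.resize(im[y0:y0+62,x0:x0+88,::-1],None,fx=6.5,fy=6.5,interpolation=cv2.INTER_CUBIC)
    for y in(27,-27):
        for x,c in((0,(0,0,255)),(16,(0,255,0))):
            q=((proj(n,[x,y,57.4])-[x0,y0]+.5)*6.5).astype(int);cv2.circle(im,tuple(map(int,q)),4,c,1);print(n,y,x,q)
        q=((proj(n,[8,y,46])-[x0,y0]+.5)*6.5).astype(int);cv2.circle(im,tuple(map(int,q)),4,(255,0,0),1)
    out.append(im)
cv2.imwrite("pics/z1.png",np.vstack(out)[:, :][:806])
im=np.vstack(out);cv2.imwrite("pics/z1.png",cv2.resize(im,None,fx=.74,fy=.74,interpolation=3))
E
```

```text
[-57.1   0.3  52. ]
top 27 0 [186 198]
top 27 16 [197 146]
top -27 0 [364 234]
top -27 16 [374 181]
side 27 0 [313 135]
side 27 16 [364 136]
side -27 0 [310 249]
side -27 16 [363 250]
```

View pics/z1.png

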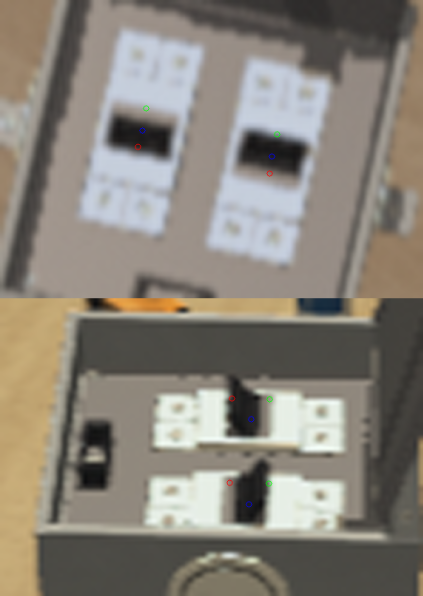

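The left breaker (y = +27) leans towards the front at (232,385), so it is the tripped one. The right lever leans towards the hinge.

Call:
jog_arm(xyz=[[0.03,-0.006,0],[0.06,-0.012,0.01],[0.09,-0.018,0.03],[0.12,-0.024,0.05],[0.129,-0.026,0.07],[0.129,-0.026,0.09],[0.129,-0.026,0.103],[0.129,-0.026,0.103],[0.129,-0.026,0.103],[0.129,-0.026,0.103]], spin=[0,0,0,0,0,0,0,0,0,0])

```text
clock: 7.02
ee_pos: [0.4644, -0.2126, 0.0763]
tool_rot: [[0.979, -0.203, 0.001], [-0.203, -0.979, -0.001], [0.002, 0.001, -1.0]]
force: [-0.1, -0.2, 0.2]
gripper_width: -0.001
grasp_force: 0.0
```

```bash
python3 - <<'E'
from h import *
s=state();print(s["clock"],s["force"],box(s["ee_pos"])-[0,0,14],tool([-35,27,51],s),tool([0,27,51],s))
E
```

```text
7.0167 [-0.13197287 -0.21997584  0.17885905] [-34.   25.3  62.3] [-0.001  -0.0016  0.0113] [ 0.034  -0.0021  0.0114]
```

Call:
jog_arm(xyz=[[0,-0.002,0.005],[0,-0.002,0.011],[0.006,-0.002,0.011],[0.012,-0.002,0.011],[0.018,-0.002,0.011],[0.024,-0.002,0.011],[0.029,-0.002,0.011],[0.033,-0.002,0.011],[0.033,-0.002,0.011],[0.033,-0.002,0.011]], spin=[0,0,0,0,0,0,0,0,0,0])

```text
clock: 7.85
ee_pos: [0.497, -0.2169, 0.0643]
tool_rot: [[0.979, -0.203, 0.0], [-0.203, -0.979, -0.0], [0.0, 0.0, -1.0]]
force: [0.6, 0.0, -0.4]
gripper_width: -0.001
grasp_force: 0.0
```

```bash
python3 - <<'E'
from h import *
s=state();print(s["clock"],s["force"],box(s["ee_pos"])-[0,0,14])
E
```

```text
7.85 [ 0.57884009  0.04364382 -0.37534244] [-1.3 27.3 50.3]
```

Call:
jog_arm(xyz=[[0.002,0,0],[0.004,0,0],[0.006,0,0],[0.006,0,0],[0,0,0],[-0.03,0,0],[-0.033,0,-0.03],[-0.045,0,-0.07],[-0.08,0,-0.11],[-0.12,0,-0.125]], spin=[0,0,0,0,0,0,0,0,0,0])

```text
clock: 8.68
ee_pos: [0.3909, -0.1961, 0.1884]
tool_rot: [[0.979, -0.202, 0.006], [-0.202, -0.979, -0.005], [0.007, 0.004, -1.0]]
force: [0.2, -1.2, 2.0]
gripper_width: 0.002
grasp_force: 0.0
```

```bash
python3 - <<'E'
from h import *
s=state();print(s["clock"],s["force"],box(s["ee_pos"])-[0,0,14])
b,_=capture("side");b2=b[150:245,275:365,::-1]
cv2.imwrite("pics/z2.png",cv2.resize(b2,None,fx=6,fy=6,interpolation=2))
E
```

```text
8.6833 [ 0.16050004 -1.24233019  2.04347365] [-109.4   27.5  174.4]
```

View pics/z2.png

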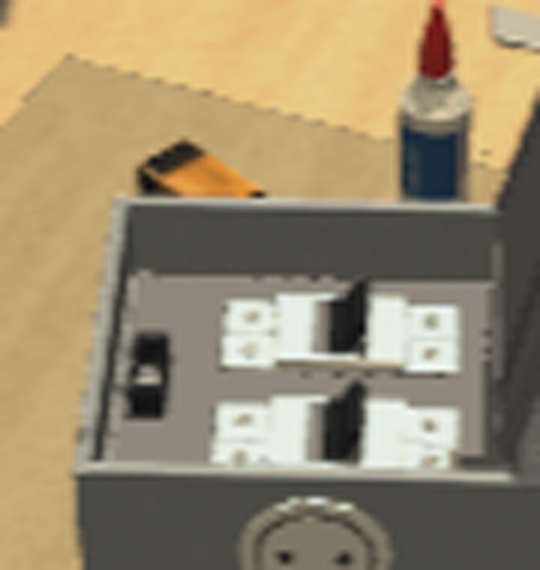

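Both levers now lean towards the hinge (tips at (362,285) and (358,385)). Next I'll go up and over the open cover to get behind it.

Call:
jog_arm(xyz=[[0,0.004,-0.035],[0,0.008,-0.07],[0.03,0.012,-0.08],[0.06,0.018,-0.08],[0.09,0.024,-0.08],[0.12,0.03,-0.08],[0.15,0.036,-0.08],[0.18,0.042,-0.08],[0.215,0.042,-0.08],[0.25,0.042,-0.08]], spin=[0,0,0,0,0,0,0,0,0,0])

```text
clock: 9.57
ee_pos: [0.6268, -0.287, 0.2637]
tool_rot: [[0.979, -0.204, 0.0], [-0.204, -0.979, 0.0], [0.0, -0.0, -1.0]]
force: [0.1, -0.8, -0.1]
gripper_width: 0.003
grasp_force: 0.0
```

```bash
python3 - <<'E'
from h import *
s=state();print(s["clock"],s["force"],box(s["ee_pos"])-[0,0,14],tool([130,-15,175],s))
E
```

```text
9.5667 [ 0.11867627 -0.84444462 -0.08271612] [139.6 -16.7 249.7] [-0.0096 -0.0015  0.0747]
```

Call:
jog_arm(xyz=[[-0.005,0,0.025],[-0.005,0,0.05],[-0.005,0,0.075],[-0.005,0,0.075],[-0.005,0,0.075],[-0.01,0,0.075],[-0.015,0,0.075],[-0.02,0,0.075],[-0.025,0,0.075],[-0.025,0,0.075]], spin=[0,0,0,0,0,0,0,0,0,0])

```text
clock: 10.4
ee_pos: [0.6004, -0.2814, 0.1903]
tool_rot: [[0.979, -0.203, 0.001], [-0.203, -0.979, -0.001], [0.001, 0.001, -1.0]]
force: [-0.2, 0.0, 0.0]
gripper_width: -0.002
grasp_force: 0.0
```

```bash
python3 - <<'E'
from h import *
s=state();print(s["clock"],s["force"],box(s["ee_pos"])-[0,0,14])
E
```

```text
10.4 [-0.23875573  0.00867971  0.04790979] [112.6 -16.2 176.3]
```

Call:
jog_arm(xyz=[[-0.008,0,0.001],[-0.016,0,0.001],[-0.024,0,0.002],[-0.031,0,0.003],[-0.038,0,0.003],[-0.045,0,0.004],[-0.052,0,0.005],[-0.059,0,0.006],[-0.066,0,0.006],[-0.066,0,0.006]], spin=[0,0,0,0,0,0,0,0,0,0])

```text
clock: 11.23
ee_pos: [0.5349, -0.2675, 0.1826]
tool_rot: [[0.979, -0.203, -0.002], [-0.203, -0.979, 0.001], [-0.002, -0.001, -1.0]]
force: [-0.2, 0.0, 0.1]
gripper_width: -0.002
grasp_force: 0.0
```

```bash
python3 - <<'E'
from h import *
s=state();print(s["clock"],s["force"],box(s["ee_pos"])-[0,0,14])
b,_=capture("side")
cv2.imwrite("pics/s3.png",cv2.resize(b[40:250,240:440,::-1],None,fx=2.8,fy=2.8,interpolation=2))
E
```

```text
11.2333 [-0.23503501  0.03076025  0.09982258] [ 45.6 -15.1 168.6]
```

View pics/s3.png

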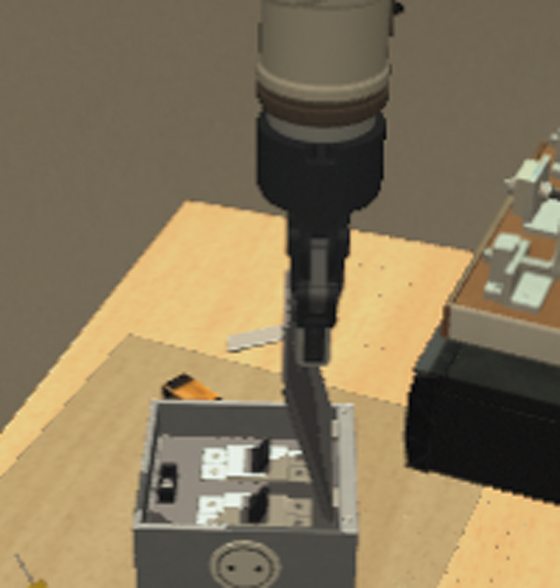

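The finger is behind the cover and has pushed it past vertical: the plate leans forward from (330,520) to (290,350). I'll follow the arc down.

Call:
jog_arm(xyz=[[-0.012,0,0.004],[-0.024,0,0.009],[-0.036,0,0.017],[-0.047,0,0.026],[-0.053,0,0.033],[-0.059,0,0.04],[-0.065,0,0.047],[-0.07,0,0.056],[-0.074,0,0.065],[-0.077,0,0.073]], spin=[0,0,0,0,0,0,0,0,0,0])

```text
clock: 12.12
ee_pos: [0.4607, -0.2523, 0.1092]
tool_rot: [[0.979, -0.203, 0.0], [-0.203, -0.979, -0.0], [0.0, 0.0, -1.0]]
force: [2.0, -0.2, 0.4]
gripper_width: 0.002
grasp_force: 0.9
```

```bash
python3 - <<'E'
from h import *
s=state();print(s["clock"],s["force"],box(s["ee_pos"])-[0,0,14],tool([-43,0,64],s))
E
```

```text
12.1167 [ 2.01200285 -0.2215491   0.42295361] [-30.1 -14.3  95.2] [-0.0131 -0.0142  0.0312]
```

Call:
jog_arm(xyz=[[-0.003,-0.002,0.007],[-0.006,-0.004,0.014],[-0.009,-0.006,0.02],[-0.012,-0.008,0.025],[-0.012,-0.01,0.029],[-0.012,-0.01,0.032],[-0.012,-0.01,0.034],[-0.012,-0.01,0.034],[-0.012,-0.01,0.034],[-0.012,-0.01,0.034]], spin=[0,0,0,0,0,0,0,0,0,0])

```text
clock: 12.95
ee_pos: [0.4513, -0.2402, 0.077]
tool_rot: [[0.979, -0.203, -0.0], [-0.203, -0.979, 0.0], [-0.0, 0.0, -1.0]]
force: [-2.3, 1.0, 10.7]
gripper_width: -0.004
grasp_force: 5.3
```

```bash
python3 - <<'E'
from h import *
s=state();print(s["clock"],s["force"],box(s["ee_pos"])-[0,0,14])
E
```

```text
12.95 [-2.33634985  1.00118122 10.71420989] [-41.6  -4.2  63. ]
```

At the stop, reading 10.7 N. I'll let go straight up.

Call:
jog_arm(xyz=[[0,0,-0.002],[0,0,-0.005],[0,0,-0.01],[0,0,-0.02],[-0.01,0,-0.04],[-0.04,0,-0.07],[-0.08,0,-0.09],[-0.12,0,-0.1],[-0.14,0,-0.1],[-0.14,0,-0.1]], spin=[0,0,0,0,0,0,0,0,0,0])

```text
clock: 13.78
ee_pos: [0.3115, -0.2108, 0.1767]
tool_rot: [[0.979, -0.204, -0.0], [-0.204, -0.979, -0.001], [-0.0, 0.001, -1.0]]
force: [0.7, -0.0, -1.3]
gripper_width: 0.001
grasp_force: 0.0
```

Call:
jog_arm(xyz=[[0,0,0],[0,0,0],[0,0,0],[0,0,0],[0,0,0],[0,0,0],[0,0,0],[0,0,0],[0,0,0],[0,0,0]], spin=[0,0,0,0,0,0,0,0,0,0])

```text
clock: 14.62
ee_pos: [0.3142, -0.2117, 0.1761]
tool_rot: [[0.979, -0.203, -0.0], [-0.203, -0.979, 0.0], [-0.0, -0.0, -1.0]]
force: [0.3, 0.1, 1.0]
gripper_width: -0.001
grasp_force: 0.0
```

```bash
python3 - <<'E'
from h import *
s=state();print(s["clock"],s["force"],box(s["ee_pos"]))
b,_=capture("side")
cv2.imwrite("pics/s4.png",cv2.resize(b[130:330,200:440,::-1],None,fx=2.5,fy=2.5,interpolation=2))
E
```

```text
14.6167 [0.29403553 0.11709593 0.97424929] [-181.7   -2.5  176.1]
```

View pics/s4.png

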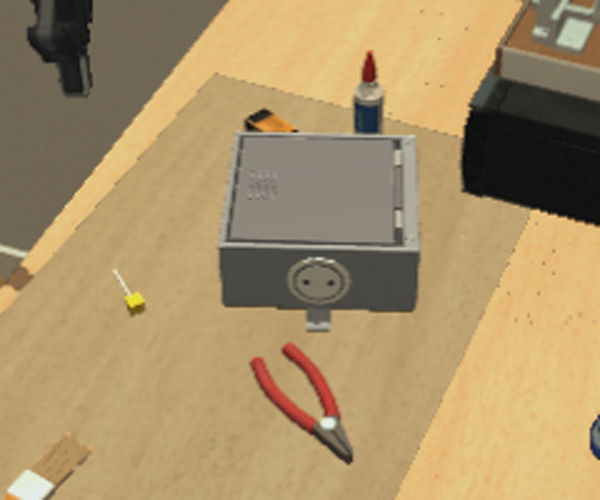

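The cover is flush and shut, with its ribs at (262,187). The loose things are where they were, and the gripper is well clear.

```bash
python3 -c "
from cell import *
print(hand_in())"
```

```text
the job is handed in; nothing more can be done
None
```

The cover popped open, the tripped left-hand breaker was pushed on with its neighbour still on, and the cover is latched shut again; I handed the job in at about 15 s (the judge's verdict was not returned).

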